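Stow the green-capped jar in the push-push spice lift

ROBOT

A 7-joint arm with a two-finger parallel gripper is mounted at the origin on a cart in front of the work surface, level with it; the furniture and walls round the work are solid. World frame = base frame: x ahead of the robot, y to its left, z up, the work surface at z = 0. Lengths are in m, angles in rad, forces in N, time in s.
With the tool pointing down it reaches from about 0.4 to 0.9 m from the base axis. Payload 5.5 kg.
Tool frame: the origin (TCP) lies on the centre line of the jaws, within the pads' length; the fingertips stand 22 mm ahead of it and the grasp point (between the pads) lies 3 mm ahead of it; z points along the fingers, y is the line along which they close (so a half turn about z gives the same grasp; the last joint's range is limited). The gripper opens to 92 mm and grips with 3 to 60 N. Pads are 19 mm wide; open, the fingers measure 130 mm over their backs; the gripper's body (75 mm by 190 mm) begins 47 mm behind the grasp point.
Start: joints at [1.386, 0.501, -0.427, 1.55, 0.221, 1.138, -0.21], TCP at [0.281, -0.586, 0.249] pointing down, gripper open.
Joint ranges: [-2.88, 2.88], [-0.31, 2.03], [-1.54, 1.56], [0.2, 2.42], [-1.41, 4.55], [0.19, 2.02], [-2.57, 2.57]. Speed limits (rad/s): [2.57, 2.57, 3.14, 3.14, 3.14, 3.14, 3.14].

INTERFACE

Orientations are given as a unit quaternion [x, y, z, w].
In Python, from plant import sensors, cams, job_done gives the robot as it stands.
- The arm moves only by the tool drive_tool, never from a script. Its argument "commands" is a list of rows, each a list of 3 entries, a list of its own where there are three numbers: the opening in per cent of the stroke, from 0 (shut) to 100 (fully open), then the shift along the tool's x, y, z in m, then the turn about the tool's z in rad. In form: [[grip, [x, y, z], spin], ...]. A call has 1 to 12 rows; each row is the pose to reach, as a shift and turn from the pose commanded when the call began, along the tool's axes at that moment; what a row does not reach only later rows make up. A row lasts 1/8 s, in which the tool goes at most 62.5 mm and 10.7 degrees, less where a joint would pass 70% of its speed; a pose out of reach is approached as far as the arm can. A call with a gripper value outside its range is refused whole. The fingers move at their own pace and stop on an object; "force" is the grip in N (left out, the last holds). Time passes only in rows, so rows that repeat a pose let the fingers close. It gives the time, the measured TCP pose, the force, the opening and the grip force at its end, in the units of the state.
- sensors.read_state(): the state, without advancing time (a new reading comes with each control period).
- cams.grab_frame(name): name is "scene" or "side" or "wrist"; returns a dict with "frame" (400x640x3 uint8, red, green, blue), "fx", "fy", "cx", "cy" (pixels), "k1" (the pictures are not rectified: a ray, as slopes to the right and down, at radius r is drawn at 1 + k1 r^2 times it, then the intrinsics apply), "rvec" (rotation vector, rad) and "tvec" (3), from world to camera coordinates, as OpenCV has them; the wrist camera has in their place "T_tool_cam" (4x4, takes a point from camera to tool coordinates, whose origin is the TCP and whose axes are the flange's). Camera axes: x right, y down, z forward; pixel columns grow to the right and rows downward; lengths in m; the calibration is good to about 2 mm. A picture is of the moment at which its call begins: read the wrist's pose just before it. There is no depth.
- job_done(): hands the job in; it is judged then, once.
The state is a dict: "time_s": time; "joints": joint angles; "qd": joint speeds; "effort": joint torques, N m; "tcp_pos": TCP position; "tool_rot": TCP orientation; "wrist_force": force on the tool from outside, world axes, zero at the start; "wrist_torque": the same for the moment, N m; "width": finger opening in m; "grip_force": force on a finger pad.
Only numpy, scipy, OpenCV 4.12 (cv2) and the standard library are available. Lean on these libraries where they do the work, as an engineer would, in place of code of your own. Each camera call takes 0.05 s, during which the arm holds its last target. There are 200 camera calls.

TASK

Of the three spice jars standing in the row beside the caddy, put the green-capped one away in the spring-lift caddy: press the lowered carriage by its orange pad so that its push-push catch lets go and it rises by itself, stand the jar upright in the round cup while the carriage is up, then press the carriage down again with the jar in it until the catch locks and it stays down on its own. Press gently, no harder than it takes to feel it bottom (always under 20 N), and leave the two black-capped jars standing where they are.

Things in the scene. Friction and masses are not known exactly. Their poses are not given: they have to be found in the camera images.
- caddy: Spring-lift spice caddy, fixed to the counter: a white housing 96 x 154 x 76 mm (x, y, z of its own frame) with a wooden carriage, 78 x 136 mm in plan, that slides straight up and down in it. Origin: centre of the underside, on the counter. The cup lies towards its +y end, the orange press pad towards its -y end.
- lift (a joint): How far the carriage is pressed down, m: 0 = fully up (carriage top 142 mm over the counter), about 0.030 = caught (top 112 mm over the counter). Spring: 3.5 N upward when up, 0.05 N more per mm, less 1 to 1.5 N with the jar in; rises damped in about 1 s. Pressing to the hidden inner stop and letting go fully changes the state: caught -> comes up; up -> stays down, caught.
- press_pad (a point): Centre of the top of the orange round pad (34 mm across, 4 mm proud of the carriage top, 36 mm from the carriage's middle); moves with it. Press straight down here while the cup is empty. The stop lies 9 to 31 mm below the caught position, different every time; the catch changes only in the last 1 to 2 mm before it. There the force rises steeply; 11 to 13 N is enough. z up.
- cup_floor (a point): Centre of the flat floor of the cup in the carriage: a round blind hole of 51 mm diameter, 30 mm deep, its mouth in the carriage top; moves with the carriage. z axis up.
- green_jar (a point): Centre, half-way up, of the spice jar with the green cap in the front row (not the fixed ones at the wall): 46 mm diameter, 106 mm tall, about 0.11 kg, loose, upright on the counter; its z axis points up to the cap. The cap is the top 21 mm, 45 mm in diameter, and its flat top (53 mm over this point) may be pressed to push the loaded carriage down.
- black_jar_1 (a point): Centre, half-way up, of a spice jar with a black cap, 41 mm diameter, 105 mm tall, loose; leave it.
- black_jar_2 (a point): Centre, half-way up, of the other spice jar with a black cap, 41 mm diameter, 105 mm tall, loose; leave it.
There are look-alikes about, which are no part of the job. Leave any yellow look-alike of the part that bears green_jar alone.

How it is judged:
On the way, in this order (a step that is already met when the one before it is completed fails the run):
1. the catch is released and the empty carriage has risen fully (within 5 mm) (value of joint lift below 0.005 m and horizontal distance between green_jar and cup_floor above 0.06 m), for 0.2 s.
2. the green-capped jar stands on the floor of the cup, upright, with the carriage still up (within 8 mm) (value of joint lift below 0.008 m and horizontal distance between green_jar and cup_floor below 0.007 m and z of green_jar in the frame of cup_floor below 0.057 m and angle between green_jar's own z axis and vertical below 0.12 rad), for 0.2 s.
At the end, for the whole second after the job is handed in: The carriage is locked down at rest by its own catch (28 to 34 mm below fully up), the green-capped jar stands upright (within 0.12 rad) on the cup's floor within 7 mm of its centre, and the black-capped jars stand upright (value of joint lift between 0.028 and 0.034 m and velocity of joint lift between -0.005 and 0.005 m/s and horizontal distance between green_jar and cup_floor below 0.007 m and z of green_jar in the frame of cup_floor below 0.057 m and angle between green_jar's own z axis and vertical below 0.12 rad and angle between each of black_jar_1, black_jar_2's own z axis and vertical below 0.1 rad); the robot touches nothing.
It fails at once if the caddy is pressed or struck with more than 20 N (contact force between anything else and caddy above 20 N).
It fails at once if a black-capped jar is moved more than 30 mm (distance of any of black_jar_1, black_jar_2 from where it was at the start of the episode above 0.03 m).
It also fails if it takes over 64 s, if anything falls off the work surface, if the arm or the gripper's body presses on something with over 40 N, if the wrist force passes 120 N, or if a joint passes its speed limit or range.

## Working session

There is one attempt and no reset: what is moved stays moved. The work goes in short steps, Python scripts to look and compute and a tool call to move; the robot and the scene stay as the last step left them, time stands still between calls to the robot, and variables do not carry over. Pictures are saved under pics/ and viewed, at most 10 in all, crops included, and the job is handed in when it is done.

Besides the shell and the picture viewer there is one more tool, called after "Call:" by a JSON object that holds its "api" and its "payload", one argument or row to a line. drive_tool: Moves the arm, as the interface text tells. Its arguments: {"type":"object","properties":{"commands":{"type":"array"},"force":{"type":"number"}},"required":["commands"]}

```bash
mkdir -p pics; ls; cat > h.py <<'E'
import numpy as np, cv2
from plant import sensors, cams, job_done
from scipy.spatial.transform import Rotation as R
def grab(name):
    s=sensors.read_state(); d=cams.grab_frame(name)
    K=np.array([[d['fx'],0,d['cx']],[0,d['fy'],d['cy']],[0,0,1.]])
    if 'rvec' in d:
        Rm=cv2.Rodrigues(np.array(d['rvec'],float))[0]; t=np.array(d['tvec'],float).ravel()
        Rwc=Rm.T; o=-Rm.T@t
    else:
        T=np.array(d['T_tool_cam']); Rt=R.from_quat(s['tool_rot']).as_matrix()
        Rwc=Rt@T[:3,:3]; o=np.array(s['tcp_pos'])+Rt@T[:3,3]
    return dict(img=d['frame'][:,:,::-1].copy(),K=K,k1=d['k1'],R=Rwc,o=o,s=s)
def ray(c,u,v):
    x=np.array([(u-c['K'][0,2])/c['K'][0,0],(v-c['K'][1,2])/c['K'][1,1]]); y=x.copy()
    for _ in range(20): y=x/(1+c['k1']*(y@y))
    d=c['R']@np.array([y[0],y[1],1]); return d/np.linalg.norm(d)
def plane(c,u,v,z):
    d=ray(c,u,v); return c['o']+d*(z-c['o'][2])/d[2]
def proj(c,p):
    q=c['R'].T@(np.array(p)-c['o']); x=q[:2]/q[2]; x=x*(1+c['k1']*(x@x))
    return c['K'][[0,1],[0,1]]*x+c['K'][:2,2]
def tri(c1,p1,c2,p2):
    d1,d2=ray(c1,*p1),ray(c2,*p2)
    A=np.stack([d1,-d2],1); a,b=np.linalg.lstsq(A,c2['o']-c1['o'],rcond=None)[0]
    P,Q=c1['o']+a*d1,c2['o']+b*d2
    return (P+Q)/2,np.linalg.norm(P-Q)
E
cat > a.py <<'E'
from h import *
s=sensors.read_state(); print({k:np.round(v,3).tolist() for k,v in s.items()})
for n in ['scene','side','wrist']:
    c=grab(n); cv2.imwrite(f'pics/{n}0.png',c['img']); print(n,c['o'].round(3),c['R'][:,2].round(2))
E
python3 a.py
```

```text
pics
{'time_s': 0.0, 'joints': [1.386, 0.502, -0.427, 1.551, 0.221, 1.138, -0.21], 'qd': [-0.001, -0.001, 0.0, 0.001, -0.0, 0.001, 0.001], 'effort': [-0.0, -56.66, -5.816, -27.911, -0.069, 0.031, 0.0], 'tcp_pos': [0.281, -0.585, 0.248], 'tool_rot': [0.975, 0.222, -0.0, -0.001], 'wrist_force': [0.081, -0.259, 0.344], 'wrist_torque': [-0.036, 0.012, 0.002], 'grip_force': 0.0, 'width': 0.092}
scene [-0.038  0.157  0.931] [ 0.56 -0.3  -0.78]
side [0.246 0.402 1.008] [ 0.27 -0.52 -0.81]
wrist [ 0.342 -0.556  0.384] [-0.23 -0.11 -0.97]
```

View pics/scene0.png

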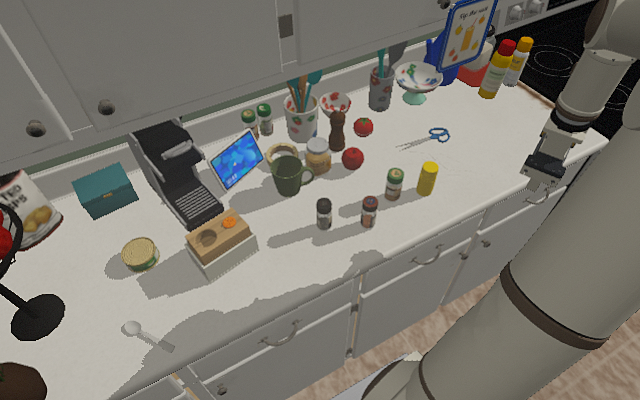

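View pics/side0.png

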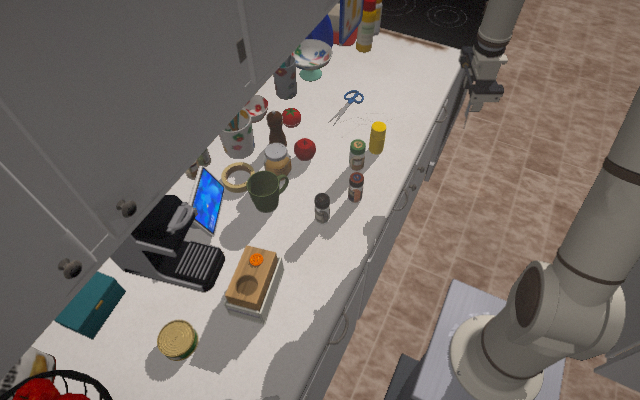

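Scene view: the caddy is at (222,245), with cup (208,238) and orange pad (229,222). Jar candidates are black (324,213), dark/brown (369,211), green-capped (394,184), yellow look-alike (427,178) and two green-capped jars at the wall (249,118) and (264,112). The jar at (394,184), side view (357,152), fits: it has a green cap and stands in the front row beside the caddy. I'll confirm that in a crop and measure.

```bash
cat > m.py <<'E'
from h import *
C={n:grab(n) for n in ['scene','side']}
crops=[]
def blob(c,mask,box):
    x0,y0,x1,y1=box; m=np.zeros_like(mask); m[y0:y1,x0:x1]=mask[y0:y1,x0:x1]
    n,l,st,ce=cv2.connectedComponentsWithStats(m.astype(np.uint8)); i=1+np.argmax(st[1:,4]); return ce[i],st[i]
def hsv(c): return cv2.cvtColor(c['img'],cv2.COLOR_BGR2HSV)
for n,b in [('scene',(300,150,450,240)),('side',(300,110,400,230))]:
    x0,y0,x1,y1=b; k=cv2.resize(C[n]['img'][y0:y1,x0:x1],None,fx=4 if n=='scene' else 3,fy=4 if n=='scene' else 3,interpolation=cv2.INTER_CUBIC)
    crops.append(k)
h=max(k.shape[0] for k in crops); crops=[cv2.copyMakeBorder(k,0,h-k.shape[0],0,0,0) for k in crops]
im=np.hstack(crops); im=cv2.resize(im,None,fx=min(1,800/im.shape[1]),fy=min(1,800/im.shape[1])); cv2.imwrite('pics/crop1.png',im)
P={}
for n,b,g in [('scene',(200,205,250,240),(380,160,410,205)),('side',(240,245,275,275),(340,130,372,175))]:
    H=hsv(C[n]); o=(H[...,0]>5)&(H[...,0]<20)&(H[...,1]>220)&(H[...,2]>180)
    gr=(H[...,0]>35)&(H[...,0]<90)&(H[...,1]>60)
    P[n]=[blob(C[n],o,b),blob(C[n],gr,g)]; print(n,P[n])
for i in range(2): print(tri(C['scene'],P['scene'][i][0],C['side'],P['side'][i][0]))
E
python3 m.py
```

```text
Traceback (most recent call last):
  File "m.py", line 17, in <module>
    P[n]=[blob(C[n],o,b),blob(C[n],gr,g)]; print(n,P[n])
          ~~~~^^^^^^^^^^
  File "m.py", line 6, in blob
    n,l,st,ce=cv2.connectedComponentsWithStats(m.astype(np.uint8)); i=1+np.argmax(st[1:,4]); return ce[i],st[i]
                                                                        ~~~~~~~~~^^^^^^^^^^
ValueError: attempt to get argmax of an empty sequence
```

View pics/crop1.png

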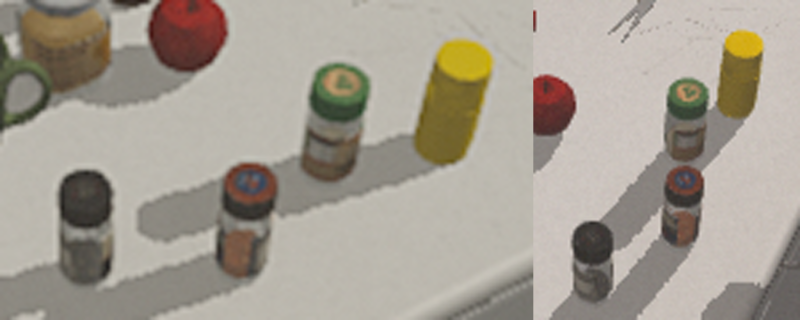

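The crop confirms the target: the green cap with label is at crop (340,85), the black and dark jars at (85,195) and (248,185), and the yellow look-alike at (455,60).

```bash
cat > m2.py <<'E'
from h import *
C={n:grab(n) for n in ['scene','side']}
P={}
for n,b in [('scene',(215,210,245,235)),('side',(242,248,270,272))]:
    H=cv2.cvtColor(C[n]['img'],cv2.COLOR_BGR2HSV); x0,y0,x1,y1=b
    m=(H[...,0]<18)&(H[...,1]>200)&(H[...,2]>150); mm=np.zeros_like(m); mm[y0:y1,x0:x1]=m[y0:y1,x0:x1]
    v,u=np.nonzero(mm); print(n,len(u)); P[n]=(u.mean(),v.mean())
print('pad',P,tri(C['scene'],P['scene'],C['side'],P['side']))
for nm,a,b in [('green',(396.5,172.5),(358,144.5)),('cup',(208,238),(246,285)),('j1',(324,203),(321,200)),('j2',(370.5,201.5),(356,179))]:
    p,e=tri(C['scene'],a,C['side'],b); print(nm,p.round(3),round(e,4))
x,y,w,h=175,195,90,95
a=cv2.resize(C['scene']['img'][y:y+h,x:x+w],None,fx=4.4,fy=4.4,interpolation=cv2.INTER_CUBIC)
x,y=210,235
b=cv2.resize(C['side']['img'][y:y+h,x:x+w],None,fx=4.4,fy=4.4,interpolation=cv2.INTER_CUBIC)
cv2.imwrite('pics/crop2.png',np.hstack([a,b]))
E
python3 m2.py
```

```text
scene 88
side 127
pad {'scene': (np.float64(228.9090909090909), np.float64(221.85227272727272)), 'side': (np.float64(255.9448818897638), np.float64(259.1653543307087))} (array([0.60261387, 0.06791324, 0.11070746]), np.float64(0.0012931877957092382))
green [ 0.538 -0.399  0.1  ] 0.0007
cup [0.595 0.13  0.094] 0.0001
j1 [ 0.548 -0.173  0.092] 0.0027
j2 [ 0.492 -0.283  0.092] 0.002
```

View pics/crop2.png

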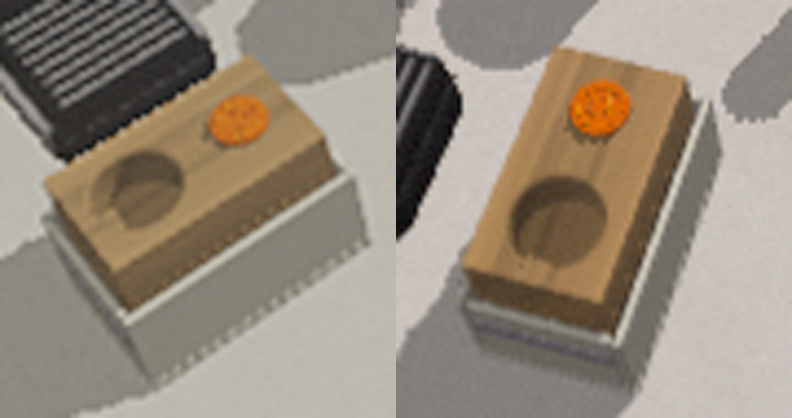

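The pad is at (0.603,0.068,0.111), against 0.116 expected. The cup mouth is near (0.595,0.130), and the green cap top is at (0.538,-0.399,0.100), against 0.106 expected. Sizes and reach are consistent, so I'll move above the caddy for a close look.

Call:
{"api": "drive_tool", "payload": {
  "commands": [
    [0,[0.046,-0.04,-0.05],0.05],
    [0,[0.092,-0.08,-0.05],0.1],
    [0,[0.138,-0.12,-0.05],0.15],
    [0,[0.184,-0.16,-0.05],0.2],
    [0,[0.23,-0.2,-0.05],0.25],
    [0,[0.276,-0.24,-0.05],0.3],
    [0,[0.322,-0.28,-0.05],0.35],
    [0,[0.368,-0.32,-0.05],0.4],
    [0,[0.414,-0.36,-0.05],0.448],
    [0,[0.46,-0.4,-0.05],0.448],
    [0,[0.506,-0.44,-0.05],0.448],
    [0,[0.553,-0.482,-0.05],0.448]
  ],
  "force": 15
}}

```text
time_s: 1.85
tcp_pos: [0.5718, 0.0889, 0.299]
tool_rot: [1.0, -0.001, 0.0, 0.0]
wrist_force: [0.2, -0.7, 0.3]
width: 0.0004
grip_force: 0.0
```

Call:
{"api": "drive_tool", "payload": {
  "commands": [
    [0,[0,0,0],0],
    [0,[0,0,0],0],
    [0,[0,0,0],0]
  ]
}}

```text
time_s: 2.22
tcp_pos: [0.5709, 0.0853, 0.2986]
tool_rot: [1.0, -0.002, -0.0, 0.001]
wrist_force: [-0.2, 0.5, -0.7]
width: 0.0003
grip_force: 0.0
```

```bash
cat > w.py <<'E'
from h import *
import sys,pickle
c=grab('wrist'); cv2.imwrite(f'pics/{sys.argv[1]}.png',c['img']); pickle.dump(c,open(sys.argv[1]+'.pkl','wb'))
print({k:np.round(c['s'][k],3).tolist() for k in ['time_s','tcp_pos','tool_rot','joints','wrist_force']})
E
python3 w.py w1
```

```text
{'time_s': 2.225, 'tcp_pos': [0.571, 0.085, 0.299], 'tool_rot': [1.0, -0.002, -0.0, 0.001], 'joints': [0.387, 0.381, -0.748, 1.674, 0.277, 1.196, -2.002], 'wrist_force': [-0.152, 0.508, -0.683]}
```

View pics/w1.png

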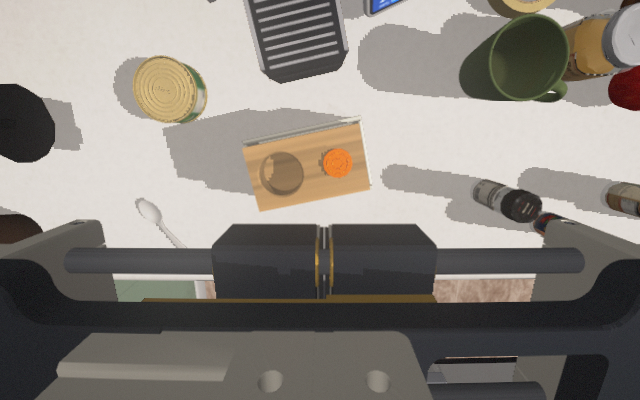

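Wrist view: orange pad at (338,163), cup mouth at (281,174), carriage corners about (245,146), (361,121), (371,187), (258,211). The mug and coffee machine are clear of the caddy.

```bash
cat > m3.py <<'E'
from h import *
import pickle
w=pickle.load(open('w1.pkl','rb')); H=cv2.cvtColor(w['img'],cv2.COLOR_BGR2HSV)
m=(H[...,0]<18)&(H[...,1]>190)&(H[...,2]>130); m[:,:310]=0;m[:,370:]=0;m[:140]=0;m[190:]=0
v,u=np.nonzero(m); pp=(u.mean(),v.mean()); pad=plane(w,*pp,.116); print('pad',pp,len(u),pad)
print('pad diam', np.ptp(u), np.ptp(v), [np.linalg.norm(plane(w,u.min(),pp[1],.116)-plane(w,u.max(),pp[1],.116))])
# cup: dark wood inside region
g=cv2.cvtColor(w['img'],cv2.COLOR_BGR2GRAY)
roi=np.zeros_like(g); cv2.circle(roi,(281,174),30,255,-1)
t,_=cv2.threshold(g[roi>0],0,255,cv2.THRESH_OTSU)
d=((g<t)&(roi>0)).astype(np.uint8)
cs,_=cv2.findContours(d,cv2.RETR_EXTERNAL,cv2.CHAIN_APPROX_NONE); k=cv2.convexHull(max(cs,key=cv2.contourArea)); e=cv2.fitEllipse(k); print(t,e,plane(w,*e[0],.112))
s,sd=grab('scene'),grab('side')
print(tri(w,pp,s,(228.9,221.9)),tri(w,pp,sd,(255.9,259.2)))
print('cup',tri(w,e[0],s,(206.4,237.7)),tri(w,e[0],sd,(247,285.5)))
cor=np.array([plane(w,*q,.112)[:2] for q in [(245,146),(361,121),(371,187),(258,211)]]); print(cor.round(3),cor.mean(0), [np.linalg.norm(cor[i]-cor[(i+1)%4]).round(4) for i in range(4)])
for q in (cor[0]-cor[1],cor[3]-cor[2]): print('yaw +y axis',np.arctan2(-q[0],q[1]))
# yellow
p,er=tri(s,(430.5,165.5),sd,(378,126)); print('yellow',p,er)
E
python3 m3.py
```

```text
pad (np.float64(336.9), np.float64(162.7280701754386)) 570 [0.59969043 0.07046696 0.116     ]
pad diam 27 27 [np.float64(0.03091911153731041)]
139.0 ((281.41546630859375, 173.642578125), (43.382904052734375, 45.17827606201172), 135.4955596923828) [0.58678323 0.1351403  0.112     ]
(array([0.59939143, 0.06960754, 0.1139765 ]), np.float64(0.001527069303943602)) (array([0.59996769, 0.07052131, 0.11870832]), np.float64(0.0001773301112069398))
cup (array([0.58611847, 0.13447255, 0.10904714]), np.float64(0.002256528427464157)) (array([0.58604354, 0.13505563, 0.10966214]), np.float64(0.0011518300502679107))
[[0.619 0.176]
 [0.646 0.044]
 [0.57  0.03 ]
 [0.541 0.166]] [0.59408866 0.10357279] [np.float64(0.1347), np.float64(0.0768), np.float64(0.1389), np.float64(0.0783)]
yaw +y axis 0.20084963693900454
yaw +y axis 0.21032780967552067
yellow [ 0.51384799 -0.49909835  0.09778766] 0.0005125871584834784
```

The pad is at (0.600,0.070,~0.116) and the cup at (0.5865,0.135). Caddy yaw is 0.205, and the carriage measures 135–139 x 77–78 mm, which matches. I'll descend over the pad.

Call:
{"api": "drive_tool", "payload": {
  "commands": [
    [0,[0.029,0.015,0.05],0],
    [0,[0.029,0.015,0.1],0],
    [0,[0.029,0.015,0.135],0],
    [0,[0.029,0.015,0.15],0],
    [0,[0.029,0.015,0.154],0],
    [0,[0.029,0.015,0.154],0]
  ]
}}

```text
time_s: 3.12
tcp_pos: [0.6009, 0.0726, 0.1461]
tool_rot: [1.0, -0.0, 0.001, -0.0]
wrist_force: [0.6, -0.7, 0.1]
width: 0.0004
grip_force: 0.0
```

Call:
{"api": "drive_tool", "payload": {
  "commands": [
    [0,[0,0,0],0],
    [0,[0,0,0.002],0],
    [0,[0,0,0.004],0],
    [0,[0,0,0.006],0],
    [0,[0,0,0.008],0]
  ]
}}

```text
time_s: 3.75
tcp_pos: [0.6001, 0.0725, 0.137]
tool_rot: [1.0, -0.0, 0.0, 0.0]
wrist_force: [-2.7, -1.4, 7.0]
width: 0.0004
grip_force: 2.9
```

Call:
{"api": "drive_tool", "payload": {
  "commands": [
    [0,[0,0,0.002],0],
    [0,[0,0,0.004],0],
    [0,[0,0,0.004],0]
  ]
}}

```text
time_s: 4.12
tcp_pos: [0.6, 0.0725, 0.1331]
tool_rot: [1.0, -0.0, 0.0, 0.0]
wrist_force: [-1.9, 0.4, 5.2]
width: 0.0003
grip_force: 2.5
```

Call:
{"api": "drive_tool", "payload": {
  "commands": [
    [0,[0,0,0.001],0],
    [0,[0,0,0.002],0],
    [0,[0,0,0.003],0]
  ]
}}

```text
time_s: 4.5
tcp_pos: [0.6001, 0.0725, 0.1303]
tool_rot: [1.0, -0.0, 0.0, 0.0]
wrist_force: [-2.2, -0.9, 6.3]
width: 0.0004
grip_force: 2.9
```

Call:
{"api": "drive_tool", "payload": {
  "commands": [
    [0,[0,0,0.001],0],
    [0,[0,0,0.002],0]
  ]
}}

```text
time_s: 4.75
tcp_pos: [0.6001, 0.0725, 0.1283]
tool_rot: [1.0, -0.0, 0.0, 0.0]
wrist_force: [-2.8, -1.0, 5.8]
width: 0.0004
grip_force: 3.0
```

Call:
{"api": "drive_tool", "payload": {
  "commands": [
    [0,[0,0,0.001],0],
    [0,[0,0,0.002],0]
  ]
}}

```text
time_s: 5.0
tcp_pos: [0.6001, 0.0725, 0.1263]
tool_rot: [1.0, -0.0, 0.0, 0.0]
wrist_force: [-2.4, -1.6, 5.7]
width: 0.0008
grip_force: 3.0
```

Call:
{"api": "drive_tool", "payload": {
  "commands": [
    [0,[0,0,0.001],0],
    [0,[0,0,0.002],0]
  ]
}}

```text
time_s: 5.25
tcp_pos: [0.6, 0.0725, 0.1243]
tool_rot: [1.0, -0.0, 0.0, 0.0]
wrist_force: [-2.6, -1.1, 6.7]
width: 0.0006
grip_force: 3.1
```

Call:
{"api": "drive_tool", "payload": {
  "commands": [
    [0,[0,0,0.001],0],
    [0,[0,0,0.002],0]
  ]
}}

```text
time_s: 5.5
tcp_pos: [0.6001, 0.0725, 0.1223]
tool_rot: [1.0, -0.0, 0.0, 0.0]
wrist_force: [-2.7, -0.2, 6.4]
width: 0.0008
grip_force: 3.2
```

Call:
{"api": "drive_tool", "payload": {
  "commands": [
    [0,[0,0,0.001],0],
    [0,[0,0,0.002],0]
  ]
}}

```text
time_s: 5.75
tcp_pos: [0.6001, 0.0725, 0.1204]
tool_rot: [1.0, -0.0, 0.0, 0.0]
wrist_force: [-1.8, -0.7, 5.7]
width: 0.0002
grip_force: 3.2
```

Call:
{"api": "drive_tool", "payload": {
  "commands": [
    [0,[0,0,0.001],0],
    [0,[0,0,0.002],0]
  ]
}}

```text
time_s: 6.0
tcp_pos: [0.6001, 0.0725, 0.1185]
tool_rot: [1.0, -0.0, 0.0, 0.0]
wrist_force: [-3.3, -1.0, 9.8]
width: 0.0005
grip_force: 4.8
```

Call:
{"api": "drive_tool", "payload": {
  "commands": [
    [0,[0,0,0.0005],0],
    [0,[0,0,0.0005],0]
  ]
}}

```text
time_s: 6.25
tcp_pos: [0.6001, 0.0725, 0.1182]
tool_rot: [1.0, -0.0, 0.0, 0.0]
wrist_force: [-3.0, -1.8, 8.4]
width: 0.0003
grip_force: 4.6
```

Call:
{"api": "drive_tool", "payload": {
  "commands": [
    [0,[0,0,0.0007],0],
    [0,[0,0,0.0007],0]
  ]
}}

```text
time_s: 6.5
tcp_pos: [0.6001, 0.0725, 0.1178]
tool_rot: [1.0, -0.0, 0.0, 0.0]
wrist_force: [-3.1, -0.8, 10.2]
width: 0.0006
grip_force: 5.5
```

Call:
{"api": "drive_tool", "payload": {
  "commands": [
    [0,[0,0,0.0008],0],
    [0,[0,0,0.0008],0]
  ]
}}

```text
time_s: 6.75
tcp_pos: [0.6001, 0.0725, 0.1173]
tool_rot: [1.0, -0.0, 0.0, 0.001]
wrist_force: [-4.8, -1.9, 13.5]
width: 0.0003
grip_force: 6.7
```

Felt the stop at 13.5 N (TCP z 0.117). Now I'll let go.

Call:
{"api": "drive_tool", "payload": {
  "commands": [
    [0,[0,0,-0.02],0],
    [0,[0,0,-0.06],0],
    [0,[0,0,-0.11],0],
    [0,[0,0,-0.163],0],
    [0,[0,0,-0.163],0],
    [0,[0,0,-0.163],0],
    [0,[0,0,-0.163],0],
    [0,[0,0,-0.163],0],
    [0,[0,0,-0.163],0],
    [0,[0,0,-0.163],0]
  ]
}}

```text
time_s: 8.0
tcp_pos: [0.5999, 0.0726, 0.2784]
tool_rot: [1.0, -0.0, -0.0, -0.0]
wrist_force: [0.8, -0.4, -0.2]
width: 0.0002
grip_force: 0.0
```

```bash
cat > m4.py <<'E'
from h import *
P={};C={}
for n,b in [('scene',(200,190,260,250)),('side',(230,230,290,285))]:
    c=C[n]=grab(n); H=cv2.cvtColor(c['img'],cv2.COLOR_BGR2HSV); x0,y0,x1,y1=b
    m=(H[...,0]<18)&(H[...,1]>200)&(H[...,2]>150); mm=np.zeros_like(m); mm[y0:y1,x0:x1]=m[y0:y1,x0:x1]
    v,u=np.nonzero(mm); P[n]=(u.mean(),v.mean()); print(n,len(u),P[n])
print(tri(C['scene'],P['scene'],C['side'],P['side']))
E
python3 m4.py
```

```text
scene 91 (np.float64(226.46153846153845), np.float64(214.41758241758242))
side 135 (np.float64(254.11851851851853), np.float64(253.27407407407406))
(array([0.60240773, 0.06824704, 0.14182485]), np.float64(0.0012564041287243986))
```

The pad rose by 31 mm (0.111→0.142), so the carriage is up. Next is the jar.

Call:
{"api": "drive_tool", "payload": {
  "commands": [
    [60,[-0.008,0.05,0],0],
    [60,[-0.02,0.105,0],-0.1],
    [60,[-0.03,0.16,0],-0.2],
    [60,[-0.04,0.215,0],-0.3],
    [60,[-0.05,0.27,0],-0.4],
    [60,[-0.06,0.325,0],-0.5],
    [60,[-0.07,0.38,0],-0.6],
    [60,[-0.08,0.43,0],-0.7],
    [60,[-0.09,0.475,0],-0.7],
    [60,[-0.1,0.503,0],-0.7],
    [60,[-0.1,0.503,0],-0.7],
    [60,[-0.1,0.503,0],-0.7]
  ]
}}

```text
time_s: 9.6
tcp_pos: [0.5005, -0.4291, 0.2787]
tool_rot: [0.939, 0.343, 0.0, -0.0]
wrist_force: [-0.1, 0.4, -0.1]
width: 0.055
grip_force: 0.0
```

```bash
python3 w.py w2; cat > m5.py <<'E'
from h import *
import pickle
w=pickle.load(open('w2.pkl','rb')); H=cv2.cvtColor(w['img'],cv2.COLOR_BGR2HSV)
m=((H[...,0]>35)&(H[...,0]<90)&(H[...,1]>60)).astype(np.uint8); m[240:]=0
print('exp',proj(w,(.538,-.399,.106)))
n,l,st,ce=cv2.connectedComponentsWithStats(m)
for i in range(1,n):
    if st[i,4]>150:
        k=cv2.convexHull(np.argwhere(l==i)[:,::-1].astype(np.int32)); e=cv2.fitEllipse(k)
        print(st[i],ce[i].round(1),e,plane(w,*e[0],.106).round(4))
E
python3 m5.py
```

```text
{'time_s': 9.6, 'tcp_pos': [0.501, -0.429, 0.279], 'tool_rot': [0.939, 0.343, 0.0, -0.0], 'joints': [1.165, 0.56, -0.733, 1.484, 0.383, 1.245, -0.485], 'wrist_force': [-0.129, 0.373, -0.14]}
exp [325.0415303  146.67095839]
[510   0  34  25 323] [527.7   7.2] ((525.4791259765625, 11.57612419128418), (23.933382034301758, 35.721778869628906), 73.10232543945312) [ 0.77   -0.4659  0.106 ]
[623  93  17  52 651] [632.4 119.8] ((644.6431884765625, 117.16993713378906), (42.35075378417969, 55.30229568481445), 20.30448341369629) [ 0.7924 -0.6478  0.106 ]
[299 124  39  41 722] [318.3 143.7] ((318.29034423828125, 144.1053009033203), (39.033504486083984, 40.431480407714844), 170.64830017089844) [ 0.5354 -0.3916  0.106 ]
```

View pics/w2.png

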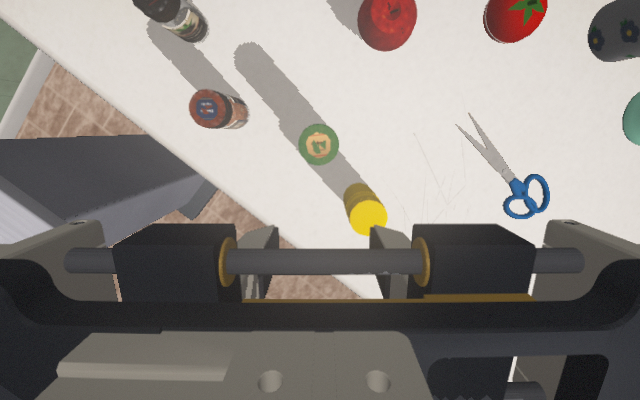

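Wrist view: the green cap is at (318,144), nearly under the camera, giving (0.535,-0.392). The yellow look-alike at (367,215) and the dark jar at (215,108) lie off the closing line. I'll descend with the gripper at 72%.

Call:
{"api": "drive_tool", "payload": {
  "commands": [
    [72,[0.025,-0.003,0],0],
    [72,[0.051,-0.006,0.02],0],
    [72,[0.051,-0.006,0.06],0],
    [72,[0.051,-0.006,0.1],0],
    [72,[0.051,-0.006,0.14],0],
    [72,[0.051,-0.006,0.17],0],
    [72,[0.051,-0.006,0.19],0],
    [72,[0.051,-0.006,0.203],0],
    [72,[0.051,-0.006,0.203],0]
  ]
}}

```text
time_s: 10.78
tcp_pos: [0.5351, -0.3925, 0.0754]
tool_rot: [0.939, 0.343, -0.0, -0.0]
wrist_force: [-0.5, 0.5, 0.6]
width: 0.0658
grip_force: 0.0
```

```bash
cat > m6.py <<'E'
from h import *
import sys
# green cap centroid in both views, near given guess point
guess=np.array(eval(sys.argv[1])); P={};C={}
for n in ['scene','side']:
    c=C[n]=grab(n); u0,v0=proj(c,guess); H=cv2.cvtColor(c['img'],cv2.COLOR_BGR2HSV)
    m=(H[...,0]>35)&(H[...,0]<90)&(H[...,1]>60); vv,uu=np.indices(m.shape); m&=(abs(uu-u0)<25)&(abs(vv-v0)<25)
    k,l,st,ce=cv2.connectedComponentsWithStats(m.astype(np.uint8)); i=1+np.argmax(st[1:,4]); k=cv2.convexHull(np.argwhere(l==i)[:,::-1].astype(np.int32))
    M=cv2.moments(k); P[n]=(M['m10']/M['m00'],M['m01']/M['m00']); print(n,(u0.round(1),v0.round(1)),st[i],np.round(P[n],1))
s=sensors.read_state(); print('tcp',np.round(s['tcp_pos'],4),np.round(s['wrist_force'],1),s['width'])
print(tri(C['scene'],P['scene'],C['side'],P['side']))
E
python3 m6.py "(0.535,-0.392,0.095)"
```

```text
Traceback (most recent call last):
  File "m6.py", line 8, in <module>
    k,l,st,ce=cv2.connectedComponentsWithStats(m.astype(np.uint8)); i=1+np.argmax(st[1:,4]); k=cv2.convexHull(np.argwhere(l==i)[:,::-1].astype(np.int32))
                                                                        ~~~~~~~~~^^^^^^^^^^
ValueError: attempt to get argmax of an empty sequence
```

Call:
{"api": "drive_tool", "payload": {
  "commands": [
    [30,[0,0,0],0],
    [30,[0,0,0],0],
    [30,[0,0,0],0],
    [30,[0,0,0],0]
  ],
  "force": 18
}}

```text
time_s: 11.32
tcp_pos: [0.5354, -0.3933, 0.0765]
tool_rot: [0.939, 0.343, 0.0, 0.0]
wrist_force: [0.0, -0.1, 4.2]
width: 0.0447
grip_force: 17.9
```

Call:
{"api": "drive_tool", "payload": {
  "commands": [
    [30,[0,0,-0.02],0],
    [30,[0,0,-0.06],0],
    [30,[0,0,-0.11],0],
    [30,[0,0,-0.16],0],
    [30,[0,0,-0.2],0],
    [30,[0,0,-0.22],0],
    [30,[0,0,-0.22],0]
  ]
}}

```text
time_s: 12.2
tcp_pos: [0.5356, -0.3932, 0.2972]
tool_rot: [0.939, 0.343, 0.001, 0.001]
wrist_force: [0.4, -0.7, -2.0]
width: 0.0447
grip_force: 17.9
```

The jar is held. I'll carry it to the matching look-point beside the cup, with the same relative view as before the grasp so calibration errors cancel.

Call:
{"api": "drive_tool", "payload": {
  "commands": [
    [30,[0.03,-0.033,-0.018],0],
    [30,[0.068,-0.076,-0.018],0],
    [30,[0.106,-0.119,-0.018],0],
    [30,[0.144,-0.162,-0.018],0],
    [30,[0.182,-0.205,-0.018],0],
    [30,[0.22,-0.248,-0.018],0],
    [30,[0.258,-0.291,-0.018],0],
    [30,[0.296,-0.33,-0.018],0],
    [30,[0.318,-0.355,-0.018],0],
    [30,[0.328,-0.365,-0.018],0],
    [30,[0.328,-0.365,-0.018],0],
    [30,[0.328,-0.365,-0.018],0]
  ]
}}

```text
time_s: 13.7
tcp_pos: [0.551, 0.0951, 0.3129]
tool_rot: [0.94, 0.342, -0.001, 0.0]
wrist_force: [0.0, -0.4, -0.9]
width: 0.0448
grip_force: 17.9
```

Call:
{"api": "drive_tool", "payload": {
  "commands": [
    [30,[0,0,0],0],
    [30,[0,0,0],0]
  ]
}}

```text
time_s: 13.95
tcp_pos: [0.5511, 0.0962, 0.3137]
tool_rot: [0.94, 0.342, -0.0, 0.0]
wrist_force: [-0.3, 0.5, -0.8]
width: 0.0452
grip_force: 17.9
```

```bash
python3 w.py w3; cat > m7.py <<'E'
from h import *
import pickle
w=pickle.load(open('w3.pkl','rb')); g=cv2.cvtColor(w['img'],cv2.COLOR_BGR2GRAY)
e0=proj(w,(.5865,.135,.142)); print('exp',e0)
roi=np.zeros_like(g); cv2.circle(roi,(int(e0[0]),int(e0[1])),34,255,-1)
t,_=cv2.threshold(g[roi>0],0,255,cv2.THRESH_OTSU)
d=((g<t)&(roi>0)).astype(np.uint8)
cs,_=cv2.findContours(d,cv2.RETR_EXTERNAL,cv2.CHAIN_APPROX_NONE); k=cv2.convexHull(max(cs,key=cv2.contourArea)); e=cv2.fitEllipse(k); print(t,e,plane(w,*e[0],.142))
im=w['img'].copy(); cv2.ellipse(im,e,(255,0,0),1); cv2.imwrite('pics/w3e.png',im)
E
python3 m7.py
```

```text
{'time_s': 13.95, 'tcp_pos': [0.551, 0.096, 0.314], 'tool_rot': [0.94, 0.342, -0.0, 0.0], 'joints': [0.503, 0.377, -0.922, 1.694, 0.317, 1.229, -1.366], 'wrist_force': [-0.273, 0.526, -0.828]}
exp [317.49993075 142.81957711]
149.0 ((317.1466064453125, 142.43182373046875), (48.203285217285156, 48.909400939941406), 179.1196746826172) [0.58657302 0.13555861 0.142     ]
```

View pics/w3e.png

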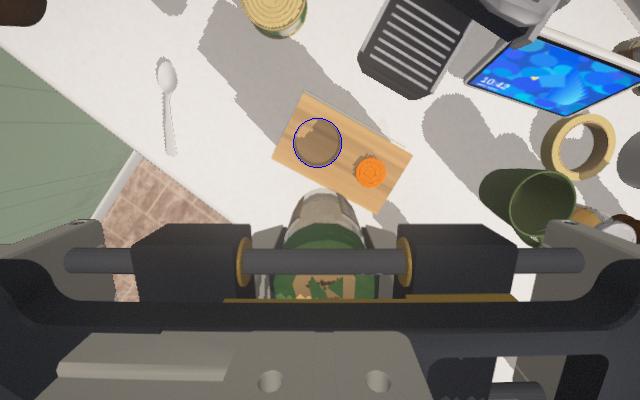

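The fitted circle sits right on the cup mouth at (317,142), giving (0.5866,0.1356). The held jar's foot at (322,190) is centred between the jaws. I'll go above the mouth and stop 10 mm short.

Call:
{"api": "drive_tool", "payload": {
  "commands": [
    [30,[0.025,-0.003,0],0],
    [30,[0.0515,-0.007,0.01],0],
    [30,[0.0515,-0.007,0.04],0],
    [30,[0.0515,-0.007,0.065],0],
    [30,[0.0515,-0.007,0.08],0],
    [30,[0.0515,-0.007,0.084],0],
    [30,[0.0515,-0.007,0.084],0],
    [30,[0.0515,-0.007,0.084],0],
    [30,[0.0515,-0.007,0.084],0]
  ]
}}

```text
time_s: 15.12
tcp_pos: [0.5862, 0.1361, 0.2306]
tool_rot: [0.939, 0.343, 0.001, 0.0]
wrist_force: [-0.8, -0.3, -1.1]
width: 0.0451
grip_force: 17.9
```

```bash
cat > m8.py <<'E'
from h import *
import sys
s=sensors.read_state(); print(np.round(s['tcp_pos'],4),np.round(s['wrist_force'],1))
d=np.array([0.5858,0.135,0])-s['tcp_pos']; print('tool shift needed',(R.from_quat(s['tool_rot']).as_matrix().T@d).round(4))
a=grab('scene')['img'][150:270,160:290]; b=grab('side')['img'][190:310,190:320]
f=lambda x: cv2.resize(x,None,fx=3,fy=3,interpolation=cv2.INTER_CUBIC)
cv2.imwrite(f'pics/{sys.argv[1]}.png',np.hstack([f(a),f(b)]))
E
python3 m8.py c3
```

```text
[0.5862 0.1361 0.2306] [-0.8 -0.3 -1.1]
tool shift needed [-0.0013  0.0004  0.2306]
```

View pics/c3.png

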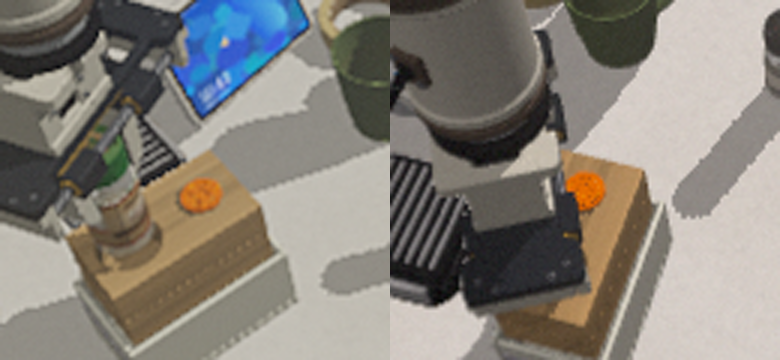

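The jar hangs over the cup at crop (130,240). I'll lower it by stages.

Call:
{"api": "drive_tool", "payload": {
  "commands": [
    [30,[-0.001,0,0.004],0],
    [30,[-0.001,0,0.008],0],
    [30,[-0.001,0,0.011],0],
    [30,[-0.001,0,0.014],0],
    [30,[-0.001,0,0.017],0]
  ]
}}

```text
time_s: 15.85
tcp_pos: [0.585, 0.1354, 0.2125]
tool_rot: [0.939, 0.343, -0.0, -0.0]
wrist_force: [-0.2, 0.3, -1.9]
width: 0.045
grip_force: 17.9
```

Call:
{"api": "drive_tool", "payload": {
  "commands": [
    [30,[0,0,0.004],0],
    [30,[0,0,0.008],0],
    [30,[0,0,0.012],0],
    [30,[0,0,0.015],0],
    [30,[0,0,0.018],0],
    [30,[0,0,0.02],0]
  ]
}}

```text
time_s: 16.6
tcp_pos: [0.585, 0.1353, 0.1925]
tool_rot: [0.939, 0.343, -0.0, -0.0]
wrist_force: [-0.3, 0.7, -1.4]
width: 0.0449
grip_force: 17.9
```

Call:
{"api": "drive_tool", "payload": {
  "commands": [
    [30,[0,0,0.001],0],
    [30,[0,0,0.002],0],
    [30,[0,0,0.003],0]
  ]
}}

```text
time_s: 16.98
tcp_pos: [0.5851, 0.1353, 0.1898]
tool_rot: [0.939, 0.343, 0.0, 0.0]
wrist_force: [-0.6, 1.2, -0.3]
width: 0.0449
grip_force: 17.9
```

Call:
{"api": "drive_tool", "payload": {
  "commands": [
    [30,[0,0,0.001],0],
    [30,[0,0,0.0015],0]
  ]
}}

```text
time_s: 17.23
tcp_pos: [0.5851, 0.1354, 0.1885]
tool_rot: [0.939, 0.343, 0.0, 0.0]
wrist_force: [-0.7, 0.3, 2.8]
width: 0.0451
grip_force: 17.9
```

The jar is seated on the floor (2.8 N). Opening, then rising straight up.

Call:
{"api": "drive_tool", "payload": {
  "commands": [
    [60,[0,0,0],0],
    [75,[0,0,0],0],
    [75,[0,0,0],0],
    [75,[0,0,0],0],
    [75,[0,0,-0.02],0],
    [75,[0,0,-0.05],0],
    [75,[0,0,-0.08],0],
    [75,[0,0,-0.1],0],
    [75,[0,0,-0.1],0]
  ]
}}

```text
time_s: 18.35
tcp_pos: [0.586, 0.1358, 0.2904]
tool_rot: [0.939, 0.343, 0.002, 0.0]
wrist_force: [-0.3, 0.5, -0.0]
width: 0.0688
grip_force: 0.0
```

Call:
{"api": "drive_tool", "payload": {
  "commands": [
    [0,[-0.05,0.006,0],0],
    [0,[-0.05,0.006,-0.03],0],
    [0,[-0.05,0.006,-0.06],0],
    [0,[-0.05,0.006,-0.095],0],
    [0,[-0.05,0.006,-0.095],0],
    [0,[-0.05,0.006,-0.095],0]
  ]
}}

```text
time_s: 19.1
tcp_pos: [0.5501, 0.0981, 0.3818]
tool_rot: [0.939, 0.343, -0.001, -0.0]
wrist_force: [-0.3, -0.9, 0.2]
width: 0.0132
grip_force: 0.0
```

```bash
python3 w.py w4; cat > m9.py <<'E'
from h import *
import pickle,sys
w=pickle.load(open(sys.argv[1]+'.pkl','rb')); H=cv2.cvtColor(w['img'],cv2.COLOR_BGR2HSV)
z=float(sys.argv[2])
u0,v0=proj(w,(.5866,.1356,z)); print('exp',u0,v0)
m=(H[...,0]>35)&(H[...,0]<90)&(H[...,1]>60); vv,uu=np.indices(m.shape); m&=(abs(uu-u0)<45)&(abs(vv-v0)<45)
n,l,st,ce=cv2.connectedComponentsWithStats(m.astype(np.uint8)); i=1+np.argmax(st[1:,4])
k=cv2.convexHull(np.argwhere(l==i)[:,::-1].astype(np.int32)); e=cv2.fitEllipse(k)
print(st[i],e,plane(w,*e[0],z).round(4))
E
python3 m9.py w4 0.218; python3 m4.py; python3 m8.py c4
```

```text
{'time_s': 19.1, 'tcp_pos': [0.55, 0.098, 0.382], 'tool_rot': [0.939, 0.343, -0.001, -0.0], 'joints': [0.526, 0.328, -0.952, 1.595, 0.271, 1.362, -1.329], 'wrist_force': [-0.269, -0.861, 0.226]}
exp 319.2041565773941 142.9141999188309
[298 123  41  42 807] ((317.80267333984375, 143.12603759765625), (41.053436279296875, 42.082618713378906), 176.6324005126953) [0.5855 0.1366 0.218 ]
scene 78 (np.float64(226.4102564102564), np.float64(214.26923076923077))
side 134 (np.float64(254.1417910447761), np.float64(253.3134328358209))
(array([0.60213364, 0.06842075, 0.14255784]), np.float64(0.0008740127417850035))
[0.55   0.0982 0.3817] [0.3 0.4 0.2]
tool shift needed [ 0.0519 -0.0046  0.3816]
```

View pics/c4.png

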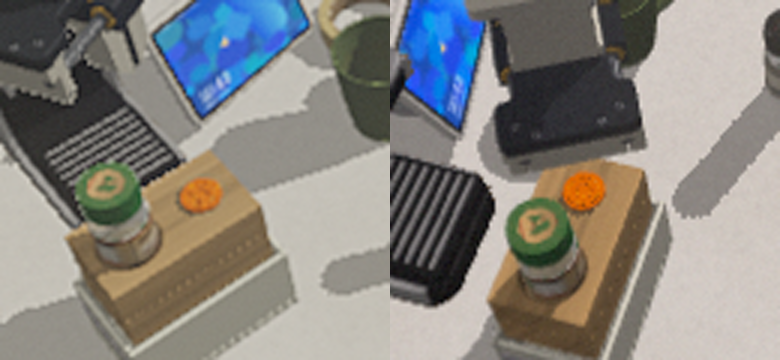

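The jar stands upright in the cup at crop (108,190), with its cap at (0.5855,0.1366), and the carriage is still up. From the first press, the stop on the cap should come at TCP z ≈ 0.189.

Call:
{"api": "drive_tool", "payload": {
  "commands": [
    [0,[0.0525,-0.005,0.03],0],
    [0,[0.0525,-0.005,0.07],0],
    [0,[0.0525,-0.005,0.1],0],
    [0,[0.0525,-0.005,0.122],0],
    [0,[0.0525,-0.005,0.132],0],
    [0,[0.0525,-0.005,0.134],0],
    [0,[0.0525,-0.005,0.134],0],
    [0,[0.0525,-0.005,0.134],0]
  ]
}}

```text
time_s: 20.35
tcp_pos: [0.5881, 0.1364, 0.2503]
tool_rot: [0.939, 0.343, 0.001, 0.0]
wrist_force: [0.5, 1.3, 0.6]
width: 0.0004
grip_force: 0.0
```

Call:
{"api": "drive_tool", "payload": {
  "commands": [
    [0,[0,0,0.002],0],
    [0,[0,0,0.004],0],
    [0,[0,0,0.006],0],
    [0,[0,0,0.008],0],
    [0,[0,0,0.01],0],
    [0,[0,0,0.012],0]
  ]
}}

```text
time_s: 21.1
tcp_pos: [0.5878, 0.1363, 0.2375]
tool_rot: [0.939, 0.343, 0.0, 0.0]
wrist_force: [-2.1, -0.2, 3.8]
width: 0.0005
grip_force: 1.6
```

Call:
{"api": "drive_tool", "payload": {
  "commands": [
    [0,[0,0,0.002],0],
    [0,[0,0,0.0045],0],
    [0,[0,0,0.007],0],
    [0,[0,0,0.0095],0],
    [0,[0,0,0.012],0],
    [0,[0,0,0.0145],0],
    [0,[0,0,0.017],0],
    [0,[0,0,0.0195],0],
    [0,[0,0,0.022],0],
    [0,[0,0,0.0245],0],
    [0,[0,0,0.027],0],
    [0,[0,0,0.029],0]
  ]
}}

```text
time_s: 22.6
tcp_pos: [0.5876, 0.1362, 0.2081]
tool_rot: [0.939, 0.343, 0.0, -0.0]
wrist_force: [-0.2, 0.1, 4.5]
width: 0.0006
grip_force: 2.4
```

Call:
{"api": "drive_tool", "payload": {
  "commands": [
    [0,[0,0,0.002],0],
    [0,[0,0,0.004],0],
    [0,[0,0,0.006],0],
    [0,[0,0,0.008],0],
    [0,[0,0,0.01],0],
    [0,[0,0,0.012],0],
    [0,[0,0,0.014],0],
    [0,[0,0,0.0155],0]
  ]
}}

```text
time_s: 23.6
tcp_pos: [0.5876, 0.1362, 0.1927]
tool_rot: [0.939, 0.343, 0.0, 0.0]
wrist_force: [-0.6, -0.2, 6.1]
width: 0.0004
grip_force: 2.7
```

Call:
{"api": "drive_tool", "payload": {
  "commands": [
    [0,[0,0,0.001],0],
    [0,[0,0,0.002],0]
  ]
}}

```text
time_s: 23.85
tcp_pos: [0.5877, 0.1362, 0.1908]
tool_rot: [0.939, 0.343, 0.0, 0.0]
wrist_force: [-0.8, 0.8, 5.3]
width: 0.0006
grip_force: 2.7
```

Call:
{"api": "drive_tool", "payload": {
  "commands": [
    [0,[0,0,0.001],0],
    [0,[0,0,0.0015],0]
  ]
}}

```text
time_s: 24.1
tcp_pos: [0.5878, 0.1363, 0.1896]
tool_rot: [0.939, 0.343, 0.0, 0.0]
wrist_force: [-1.6, 0.2, 8.4]
width: 0.0008
grip_force: 3.9
```

Call:
{"api": "drive_tool", "payload": {
  "commands": [
    [0,[0,0,0.001],0],
    [0,[0,0,0.001],0]
  ]
}}

```text
time_s: 24.35
tcp_pos: [0.5879, 0.1364, 0.1889]
tool_rot: [0.939, 0.343, 0.0, 0.0]
wrist_force: [-0.2, -0.1, 9.2]
width: 0.0008
grip_force: 4.3
```

Call:
{"api": "drive_tool", "payload": {
  "commands": [
    [0,[0,0,0.001],0],
    [0,[0,0,0.001],0]
  ]
}}

```text
time_s: 24.6
tcp_pos: [0.5881, 0.1365, 0.1884]
tool_rot: [0.939, 0.343, 0.001, 0.0]
wrist_force: [-0.6, -0.6, 10.5]
width: 0.0002
grip_force: 5.5
```

Call:
{"api": "drive_tool", "payload": {
  "commands": [
    [0,[0,0,0.001],0],
    [0,[0,0,0.001],0]
  ]
}}

```text
time_s: 24.85
tcp_pos: [0.5884, 0.1366, 0.1878]
tool_rot: [0.939, 0.343, 0.001, 0.0]
wrist_force: [-1.8, -0.9, 13.4]
width: 0.0004
grip_force: 6.5
```

It bottomed at 13.4 N. Letting go.

Call:
{"api": "drive_tool", "payload": {
  "commands": [
    [0,[0,0,-0.01],0],
    [0,[0,0,-0.04],0],
    [0,[0,0,-0.09],0],
    [0,[0,0,-0.14],0],
    [0,[-0.05,0.006,-0.165],0],
    [0,[-0.05,0.006,-0.165],0],
    [0,[-0.05,0.006,-0.165],0],
    [0,[-0.05,0.006,-0.165],0],
    [0,[-0.05,0.006,-0.165],0],
    [0,[-0.05,0.006,-0.165],0]
  ]
}}

```text
time_s: 26.1
tcp_pos: [0.5531, 0.1, 0.3507]
tool_rot: [0.939, 0.343, -0.0, -0.0]
wrist_force: [-0.9, -0.4, 0.5]
width: 0.0003
grip_force: 0.0
```

```bash
python3 w.py w5; python3 m9.py w5 0.188; python3 m4.py; python3 m8.py c5
```

```text
{'time_s': 26.1, 'tcp_pos': [0.553, 0.1, 0.351], 'tool_rot': [0.939, 0.343, -0.0, -0.0], 'joints': [0.522, 0.361, -0.958, 1.635, 0.303, 1.305, -1.356], 'wrist_force': [-0.926, -0.36, 0.471]}
exp 318.8421928301395 146.623351524879
[297 126  42  42 806] ((317.4276428222656, 146.6842803955078), (41.02421569824219, 42.14630889892578), 174.42999267578125) [0.5856 0.1367 0.188 ]
scene 79 (np.float64(228.79746835443038), np.float64(221.83544303797467))
side 127 (np.float64(256.0236220472441), np.float64(259.244094488189))
(array([0.60200496, 0.06829425, 0.11164786]), np.float64(0.0011487770129010439))
[0.5532 0.0997 0.351 ] [-0.6 -0.9  0.3]
tool shift needed [ 0.0478 -0.0058  0.351 ]
```

View pics/c5.png

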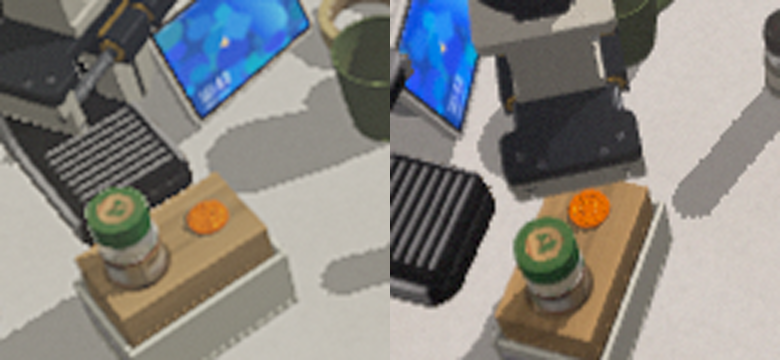

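The carriage is back at its caught height (pad z 0.1116 against 0.1107 at the start). The jar stands upright in the cup and the gripper is clear, so I'm handing in.

```bash
python3 -c "
from plant import job_done
print(job_done())"
```

```text
the job is handed in; nothing more can be done
None
```

The green-capped jar stands upright in the cup with the carriage caught down, the highest force I read while pressing was 13.5 N, neither black-capped jar was touched, and the job was handed in at about 26 s; no verdict came back.

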